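# Close the siding and spin down its wing nut

### The arm

A 7-joint arm with a two-finger parallel gripper is mounted at the origin on the work surface. World frame = base frame: x ahead of the robot, y to its left, z up, the work surface at z = 0. Lengths are in m, angles in degrees, forces in N, time in s.
With the tool pointing down it reaches from about 0.4 to 0.875 m from the base axis. Payload 6.5 kg.
Tool frame: the origin (TCP) lies midway between the tips of the shut fingers; the grasp point (between the pads) lies manip.grip_depth behind it (manip.grip_depth is the distance from the TCP to the grasp point, in m); z points along the fingers, y is the line along which they close (so a half turn about z gives the same grasp; the last joint's range is limited). The gripper opens to 85 mm and grips with 20 to 120 N. Pads are 22 mm wide; open, the fingers measure 114 mm over their backs; the gripper's body (76 mm by 85 mm) begins 54 mm behind the grasp point. The pads swing forward as they close: fully open they stand 13 mm farther back than shut.
Start: joints at [-80.397, 30.733, -0.252, 88.115, 0.149, 61.152, -4.079], TCP at [0.151, 0.632, 0.231] pointing down, gripper open.
Joint ranges: [-154.64, 154.64], [-21.42, 123.67], [-72.66, 72.17], [13.99, 137.28], [-74.86, 254.86], [10.95, 109.41], [-158.01, 158.01]. Speed limits (degrees/s): [136.94, 136.94, 180, 180, 180, 180, 180].

### API

Orientations are given as [roll, pitch, yaw] about the fixed x, y, z axes, in that order (R = Rz(yaw) Ry(pitch) Rx(roll)).
In Python, from workcell import manip, cams gives the robot as it stands.
- The arm moves only by the shell command python3 -m handwheel 'ROWS' [FORCE]. ROWS is a JSON object whose one key "motion" holds a list of rows, each a list of 3 entries, a list of its own where there are three numbers: the shift along the tool's x, y, z in mm, then the turn about the tool's z in degrees, then the opening, from -1 (shut) to 1 (fully open). In form: {"motion": [[[dx, dy, dz], spin, fingers], ...]}. A call has exactly 8 rows; each row is the pose to reach, as a shift and turn from the pose commanded when the call began, along the tool's axes at that moment; what a row does not reach only later rows make up. A row lasts 1/12 s, in which the tool goes at most 41.7 mm and 7.16 degrees, less where a joint would pass 70% of its speed; a pose out of reach is approached as far as the arm can. A call with a gripper value outside its range is refused whole. The fingers move at their own pace and stop on an object; FORCE is the grip in N (left out, the last holds). Time passes only in rows, so rows that repeat a pose let the fingers close, or fill a call up. It gives the time, the measured TCP pose, the force, the opening and the grip force at its end, in the units of the state.
- manip.state(): the state, without advancing time (a new reading comes with each control period).
- cams.capture(name): name is "scene" or "top" or "wrist"; returns the picture (384x512x3 uint8, blue, green, red); there is no depth.
- cams.camera_params(name): a dict with "fovy" (degrees; the focal length in pixels is half the picture's height over the tangent of half this angle, whatever the lens; pixels are square), "cx", "cy" (the principal point, pixels), "world_from_camera" (4x4, takes a point from camera to world coordinates). Camera axes: x right, y down, z forward; pixel columns grow to the right and rows downward; lengths in m; the calibration is good to about 2 mm. The wrist camera is an equidistant fisheye: a pixel r from the principal point sees the ray r / f radians off the axis. A picture is of the moment at which its call begins: read the wrist's pose just before it. camera_params takes no time and is no camera call; for the wrist camera it gives the pose at the moment of the call.
- manip.finish_job(): hands the job in; it is judged then, once.
The state is a dict: "time_s": time; "joint_pos": joint angles; "joint_velocities": joint speeds; "joint_torque": joint torques, N m; "ee_pos": TCP position; "tool_rot": TCP orientation; "force": force on the tool from outside, world axes, zero at the start; "wrist_torque": the same for the moment, N m; "width": opening from 0.0 (shut) to 1.0 (fully open); "grip_force": force on a finger pad.
Only numpy, scipy, OpenCV 4.12 (cv2) and the standard library are available. Lean on these libraries where they do the work, as an engineer would, in place of code of your own. Each camera call takes 0.05 s, during which the arm holds its last target. There are 200 camera calls.

### The job

On the model railway, push the sliding piece of track with your fingertips, by its red buffer stop, until it butts fully home against the fixed track. Then turn the loose yellow wing nut clockwise (seen from above) by stroking its wings with a fingertip, again and again, until it is fully tight. Only push: do not pinch the nut, and leave the train, pumpkins and other ornaments standing where they are.

Things in the scene. Friction and masses are not known exactly. Their poses are not given: they have to be found in the camera images.
- board: Dark green baseboard, fixed to the table (does not move in a run, lies elsewhere each time). 190 mm (its x, -123 to +67) by 440 mm (its y, -235 to +205), 12 mm thick. Origin at z = 0; z up. A grey track bed, x 0 to +50, with two rails whose tops are 26 mm above the table, runs along its y; the fixed track covers y +20 to +200.
- wall_top (a point): Middle of the top of a fixed grey stone wall on the board, on the robot's side of the nut, 57 mm above the table. The wall runs along the board's y, 160 mm long, 14 mm thick (board x -116 to -102, y -135 to +25); its face is 42 mm from the nut's axis.
- slide_track (a joint): Sliding piece of track, 150 mm long, which slides along the board's +y (m). 0 = 55 mm gap to the fixed track; 0.055 = fully home, ends touching (a stop). Starts from 0 to 0.025. About 2 N of friction; stays where it is left. A flat slotted aluminium foot (top 16 mm above the table) reaches from it under the wing nut.
- buffer_face (a point): Centre of the outer (board -y) face of the red buffer beam at the sliding track's outer end, 50 mm above the table, at board x +25, y -130 mm when home: the place to push, towards the board's +y. The beam is 64 mm wide along x, 10 mm thick along y, 39 to 61 mm above the table, on two posts. Axes as the board's.
- slide_end (a point): Middle of the sliding track's inner end, at rail-top height, board x +25 mm.
- fixed_end (a point): Middle of the fixed track's end, at rail-top height, which slide_end meets when home.
- stud (a point): Foot of the vertical steel stud on which the wing nut turns, 16 mm above the table, at board x -60, y -55 mm: the nut's axis. The stud is 8 mm thick, its top 50 mm above the table.
- nut (a joint): Turn of the yellow two-winged nut (rad), growing clockwise seen from above. 6.5 = fully tight (a stop); starts from 0 to 2, so 4.5 to 6.5 rad remain. At value q one wing points along the board's x axis turned by -q about z (wing_tip), the other points the other way. It sinks 0.8 mm per rad as on a thread. About 0.03 N m of friction; stays where it is left.
- wing_tip (a point): Outer end of one wing at mid-height, 30 mm from the nut's axis. The wings span 60 mm, are 6 mm thick and 24 mm high; the hub is about 20 mm thick. When tight the wings reach from 22 to 46 mm above the table; when loose at joint value 0 they are 5 mm higher.
- nut_side_a: The half of the wing nut on one side of the plane through both wings (its own +y side); origin on the nut's axis at its underside, x along the wing of wing_tip. Pressing both halves hard at once is pinching.
- nut_side_b: The other half of the wing nut (its own -y side); same frame.
- engine: Black toy steam engine, 36 x 90 x 57 mm, standing on the fixed track; origin under its centre. Loose; to be left standing where it is.
- coach: Purple toy coach, 36 x 90 x 52 mm, on the table beyond the board; origin under its centre. Loose; to be left standing where it is.
- pumpkin_big: Orange pumpkin, 48 mm across, 35 mm high, beyond the board; origin under it. Loose; to be left standing where it is.
- pumpkin_small: Orange pumpkin, 36 mm across, 26 mm high, on the robot's side of the board; origin under it. Loose; to be left standing where it is.
- tombstone: Grey toy tombstone, 28 x 44 x 57 mm, past the board's +y end; origin under it. Loose; to be left standing where it is.
- lantern: Toy lantern, 34 mm across, 49 mm high, past the board's +y end; origin under it. Loose; to be left standing where it is.
- tree: Toy tree with autumn crown, 44 mm across, 86 mm high, on the robot's side of the board; origin under it. Loose; to be left standing where it is.

How it is judged:
By the outcome, as a careful person would: the job done as asked, in the order asked, and still so for the second after the job is handed in, with the robot touching nothing.
It also fails if it takes over 72 s, if anything falls off the work surface, if the arm or the gripper's body presses on something with over 40 N, if the wrist force passes 120 N, or if a joint passes its speed limit or range.

## Working session

There is one attempt and no reset: what is moved stays moved. The work goes in short steps, Python scripts to look and compute and a shell command to move; the robot and the scene stay as the last step left them, time stands still between calls to the robot, and variables do not carry over. Pictures are saved under pics/ and viewed, at most 10 in all, crops included, and the job is handed in when it is done.

```bash
mkdir -p pics
python3 - <<'E'
from workcell import manip, cams
import cv2, numpy as np
print(manip.state(), manip.grip_depth)
for n in ("scene","top"):
    p=cams.camera_params(n); print(n,p['fovy'],p['cx'],p['cy'],np.round(p['world_from_camera'],4).tolist())
    cv2.imwrite(f"pics/{n}0.png",cams.capture(n))
a=cv2.imread("pics/top0.png"); cv2.imwrite("pics/top0b.png",cv2.resize(a,(800,600),interpolation=cv2.INTER_CUBIC))
a=cv2.imread("pics/scene0.png"); cv2.imwrite("pics/scene0b.png",cv2.resize(a,(800,600),interpolation=cv2.INTER_CUBIC))
E
ls
```

```text
{'time_s': 0.0, 'joint_pos': array([-80.39886852,  30.77827554,  -0.25406649,  88.17127739,
         0.14986776,  61.14821062,  -4.07953691]), 'joint_velocities': array([ 0.01335984,  0.04280704, -0.01254599,  0.02355857,  0.11770472,
       -0.07328158,  0.02637181]), 'joint_torque': array([ 7.29284034e-05, -5.83413541e+01,  1.04911957e+00, -2.59101570e+01,
        1.24656738e-02,  9.56595090e-03,  2.25325635e-05]), 'ee_pos': array([0.15045216, 0.63171353, 0.23040036]), 'tool_rot': array([-1.79902893e+02,  8.06046052e-03,  1.66610161e+02]), 'force': array([-0.40517374,  0.64681142, -0.5779924 ]), 'wrist_torque': array([-0.04686145,  0.00025143, -0.02191312]), 'grip_force': 0.0, 'width': 1.0016142368856422} 0.0187
scene 55.0438187550145 247.36901225328793 192.59127093065223 [[0.2788, 0.6708, -0.6873, 1.1205], [0.9602, -0.1818, 0.212, -0.0833], [0.0173, -0.719, -0.6948, 0.6575], [0.0, 0.0, 0.0, 1.0]]
top 46.415408131986666 254.60950578622277 194.04905278616386 [[-0.1501, -0.9591, 0.2402, 0.3314], [-0.9887, 0.1473, -0.0297, 0.1089], [-0.0068, -0.2419, -0.9703, 0.8951], [0.0, 0.0, 0.0, 1.0]]
pics
```

View pics/top0b.png

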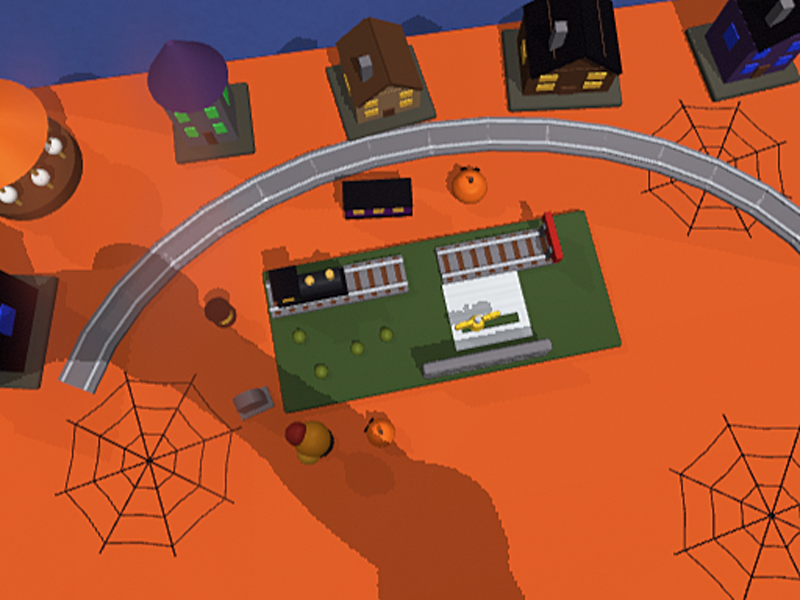

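View pics/scene0b.png

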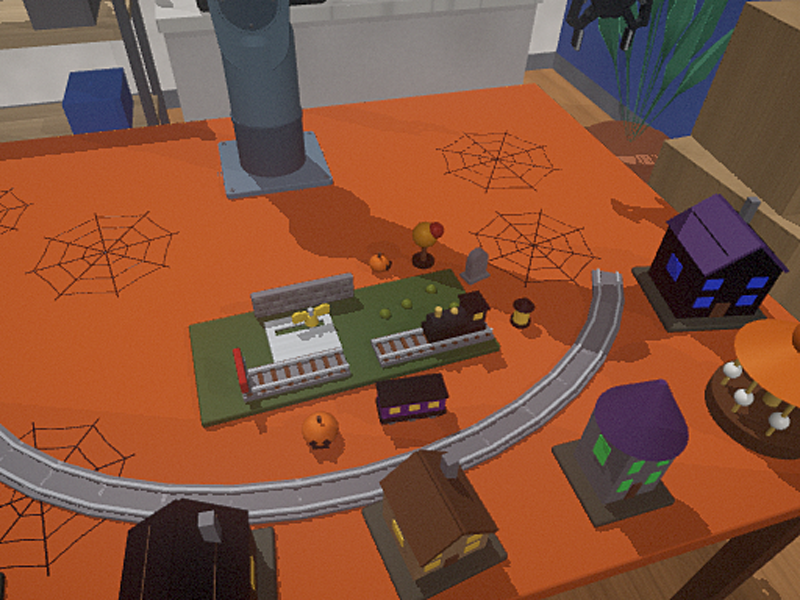

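The top view shows the board with corners at about (264,268), (584,210), (621,345) and (285,411), the nut at (487,320), and the red buffer at (553,237). The scene view shows the same board with corners at (190,325), (204,424), (497,349) and (462,271). Next I fit the board pose from both views and check it with an overlay.

```bash
cat > h.py <<'E'
from workcell import manip, cams
import cv2, numpy as np
from scipy.optimize import least_squares
def proj(p,X):
    X=np.atleast_2d(X); T=np.linalg.inv(p['world_from_camera']); c=X@T[:3,:3].T+T[:3,3]
    f=192/np.tan(np.radians(p['fovy']/2)); return c[:,:2]/c[:,2:]*f+[p['cx'],p['cy']]
def b2w(b,X):
    X=np.atleast_2d(np.array(X,float)); c,s=np.cos(b[2]),np.sin(b[2]); R=np.array([[c,-s,0],[s,c,0],[0,0,1]])
    return X/1000@R.T+[b[0],b[1],0]
P={n:cams.camera_params(n) for n in("scene","top")}
E
cat > fit.py <<'E'
from h import *
C=[[67,-235,12],[-123,-235,12],[67,205,12],[-123,205,12]]
px={"top":np.array([[584,210],[621,345],[264,268],[285,411]])/1.5625,"scene":np.array([[204,424],[190,325],[497,349],[462,271]])/1.5625}
r=lambda b:np.concatenate([(proj(P[n],b2w(b,C))-px[n]).ravel() for n in px])
# corner heights by triangulation as check
s=least_squares(r,[.5,0,0],loss='soft_l1'); print(s.x,np.degrees(s.x[2]),r(s.x).round(1)); np.save('b.npy',s.x)
for i in range(4):
    t=least_squares(lambda X:np.concatenate([(proj(P[n],X)-px[n][i]).ravel() for n in px]),[.5,0,0]); print(t.x.round(4),b2w(s.x,C[i]).round(4))
b=s.x
for nm,X in dict(stud=[-60,-55,50],wall1=[-102,-135,57],wall2=[-102,25,57],buf0=[25,-185,50],bufH=[25,-130,50]).items():
    print(nm,b2w(b,X).round(4),*[(proj(P[n],b2w(b,X))[0]*1.5625).round() for n in P])
out=[]
for n,c in(("top",(300,200)),("scene",(195,220))):
    im=cv2.imread(f"pics/{n}0.png"); S=5
    im=im[c[1]-40:c[1]+40,c[0]-60 if n=="top" else c[0]-60:][:, :160]
    im=cv2.resize(im,None,fx=S,fy=S,interpolation=cv2.INTER_CUBIC)
    o=np.array([c[0]-60,c[1]-40])
    def d(X,col):
        u=((proj(P[n],b2w(b,X))[0]-o+.5)*S).astype(int); cv2.circle(im,tuple(map(int,u)),3,col,-1)
    for X in C: d(X,(255,0,255))
    d([-60,-55,50],(255,255,0))
    for y in(-135,25):
        for x in (-116,-102): d([x,y,57],(255,0,0))
    for x in(0,50): d([x,20,26],(0,255,255))
    for x in (-7,57): d([x,-185,61],(0,255,0))
    for a in range(0,360,30): d([-60+30*np.cos(np.radians(a)),-55+30*np.sin(np.radians(a)),46],(255,255,255))
    out.append(im[:300] if 0 else im)
w=max(o.shape[1] for o in out)
im=np.vstack([cv2.copyMakeBorder(o,0,0,0,w-o.shape[1],0) for o in out]); print(im.shape)
cv2.imwrite("pics/ov.png",cv2.resize(im,None,fx=.75,fy=.75,interpolation=cv2.INTER_AREA))
E
python3 fit.py
```

```text
[0.56579623 0.04641023 0.03760069] 2.15436068590636 [ 0.4 -1.   0.6  0.2 -2.3 -0.1 -2.1 -0.4 -1.7 -0.  -0.4 -0.6  4.  -0.6
 -5.6 -1.5]
[ 0.6404 -0.184   0.0099] [[ 0.6416 -0.1859  0.012 ]]
[ 0.4524 -0.1925  0.0104] [[ 0.4517 -0.193   0.012 ]]
[0.6236 0.2473 0.011 ] [[0.625  0.2538 0.012 ]]
[0.4366 0.2499 0.0052] [[0.4352 0.2466 0.012 ]]
stud [[ 0.5079 -0.0108  0.05  ]] [312. 309.] [477. 317.]
wall1 [[ 0.4689 -0.0923  0.057 ]] [253. 299.] [549. 337.]
wall2 [[0.4629 0.0676 0.057 ]] [355. 277.] [420. 362.]
buf0 [[ 0.5977 -0.1375  0.05  ]] [231. 373.] [562. 235.]
bufH [[ 0.5957 -0.0826  0.05  ]] [272. 363.] [520. 242.]
(800, 800, 3)
```

View pics/ov.png

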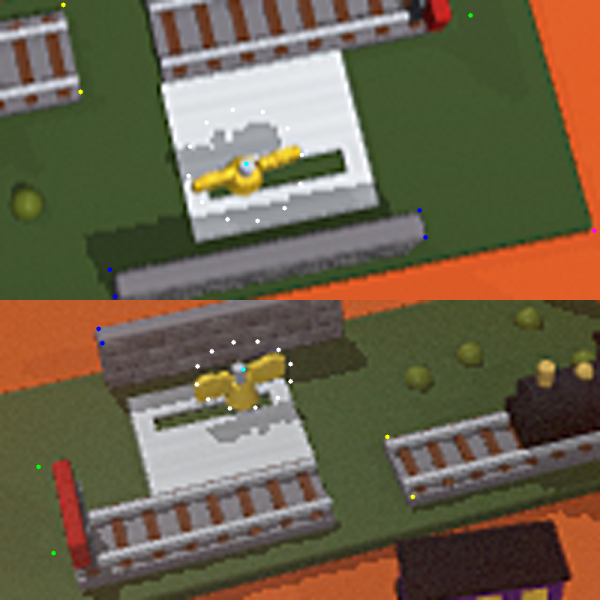

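The overlay fits to about 2-3 mm. The wing line lies close to the board's y axis, so q is about 1.45. The buffer face sits at s of about 12 mm. The tool will be turned so that its x is board -x and its y is board +y, with the fingers shut. First I move towards the buffer's outer side.

```bash
cat >> h.py <<'E'
b=np.load('b.npy') if __import__('os').path.exists('b.npy') else None
def tb():
    s=manip.state(); p=s['ee_pos']; c,q=np.cos(b[2]),np.sin(b[2]); d=(p[:2]-b[:2])*1000
    return np.array([c*d[0]+q*d[1],-q*d[0]+c*d[1],p[2]*1000])
E
python3 -m handwheel '{"motion": [[[-27,-29,0],-7,-1],[[-54,-58,0],-14,-1],[[-81,-87,0],-15.5,-1],[[-108,-116,0],-15.5,-1],[[-135,-145,0],-15.5,-1],[[-162,-174,0],-15.5,-1],[[-189,-203,0],-15.5,-1],[[-216,-232,0],-15.5,-1]]}' 60
python3 - <<'E'
from h import *
s=manip.state(); print(tb(),s['tool_rot'],s['width'],np.degrees(b[2]))
# refine from the stud/wall/fixed end points + wing direction, read from overlay (crop px /3.75 + origin)
obs={"top":[([-60,-55,50],(248,165)),([-102,-135,57],(421,213)),([-116,-135,57],(427,235)),([-102,25,57],(115,272)),([50,20,26],(67,14)),([0,20,26],(80,98))],
"scene":[([-116,-135,57],(99,330-300)),([-60,-55,50],(241,368-300)),([0,20,26],(387,440-300)),([50,20,26],(413,500-300))]}
O={"top":(240,160),"scene":(135,180)}
f=lambda v:np.concatenate([(proj(P[n],b2w(v,X))[0]-(np.array(u)/3.75+O[n])) for n in obs for X,u in obs[n]])
r=least_squares(f,b,loss='soft_l1'); print(r.x,np.degrees(r.x[2]),f(r.x).round(1))
g=r.x
# triangulated stud top
print('stud tri',least_squares(lambda X:np.concatenate([proj(P["top"],X)[0]-(np.array((248,165))/3.75+O["top"]),proj(P["scene"],X)[0]-(np.array((241,68))/3.75+O["scene"])]),[.5,0,0.05]).x, b2w(g,[-60,-55,50]))
w=lambda v:np.concatenate([proj(P["top"],b2w(g,[-60+30*k*np.cos(v[0]),-55-30*k*np.sin(v[0]),16+30.8+5-.8*v[0]]))[0]-(np.array(u)/3.75+O["top"]) for k,u in((1,(299,150)),(-1,(193,186)))])
q=least_squares(w,[1.5]); print('q',q.x,q.fun)
sl=lambda v:np.concatenate([proj(P["top"],b2w(g,[-7,-185+v[0],61]))[0]-(np.array((450,15))/3.75+O["top"]),proj(P["scene"],b2w(g,[57,-185+v[0],61]))[0]-(np.array((72,260))/3.75+O["scene"]),proj(P["scene"],b2w(g,[-7,-185+v[0],61]))[0]-(np.array((53,163))/3.75+O["scene"])])
z=least_squares(sl,[10]); print('s',z.x,z.fun)
np.save('b.npy',g)
E
```

```text
time_s: 0.77
ee_pos: [0.3074, 0.3545, 0.2311]
tool_rot: [-180.0, -0.0, -177.9]
force: [1.7, 0.8, -0.8]
width: -0.001
grip_force: 0.0
[-246.6005643   317.61304513  231.12177517] [-1.79983823e+02 -1.33655296e-02 -1.77891112e+02] -0.0006128294486327148 2.15436068590636
[0.56343365 0.0461756  0.05047826] 2.892191441113396 [-0.4 -0.2 -0.1 -0.9  0.1  0.3 -0.8  0.1 -1.5 -1.7  0.  -0.9 -1.3 -0.9
 -0.4 -0.5 -0.7 -2.1 -0.7 -2.3]
stud tri [ 0.50627824 -0.01200839  0.04856367] [[ 0.5062852  -0.01178176  0.05      ]]
q [1.43996005] [ 0.57907001 -1.18253106 -0.26249176 -0.86273311]
s [9.20765392] [ 0.6131885   0.42996005 -0.43114155 -3.54330784 -0.02063096 -0.42377724]
```

```bash
cat >> h.py <<'E'
def go(*ts):
    s=manip.state(); y=np.radians(s['tool_rot'][2]); t0=tb(); print('at',t0.round(1),'F',s['force'].round(1),'t',round(s['time_s'],2),'yawerr',round((s['tool_rot'][2]-180-np.degrees(b[2])+180)%360-180,1))
    for t in ts:
        w=(b2w(b,t)[0]-s['ee_pos'])*1000
        print(t,'->',np.round([np.cos(y)*w[0]+np.sin(y)*w[1],np.sin(y)*w[0]-np.cos(y)*w[1],-w[2]],1))
E
python3 -c "
from h import *
go([25,-215,231],[25,-215,45])"
```

```text
at [-240.1  320.9  231.1] F [ 1.7  0.8 -0.8] t 0.77 yawerr -0.8
[25, -215, 231] -> [-2.724e+02 -5.322e+02  1.000e-01]
[25, -215, 45] -> [-272.4 -532.2  186.1]
```

```bash
python3 -m handwheel '{"motion": [[[-17,-33,0],-0.8,-1],[[-34,-66,0],-0.8,-1],[[-51,-99,0],-0.8,-1],[[-68,-132,0],-0.8,-1],[[-85,-165,0],-0.8,-1],[[-102,-198,0],-0.8,-1],[[-119,-231,0],-0.8,-1],[[-136,-264,0],-0.8,-1]]}'
python3 -m handwheel '{"motion": [[[-17,-33,0],0,-1],[[-34,-66,0],0,-1],[[-51,-99,0],0,-1],[[-68,-132,0],0,-1],[[-85,-165,20],0,-1],[[-102,-198,40],0,-1],[[-119,-231,60],0,-1],[[-136,-268,80],0,-1]]}'
python3 -c "
from h import *
go([25,-215,120],[25,-215,45])
cv2.imwrite('pics/w1.png',np.hstack([cams.capture('wrist'),cams.capture('scene')[80:,:380].repeat(1,0) if 0 else cams.capture('scene')])[:, :])
a=cv2.imread('pics/w1.png'); cv2.imwrite('pics/w1.png',cv2.resize(a,(800,300),interpolation=cv2.INTER_AREA))"
```

```text
time_s: 1.43
ee_pos: [0.4529, 0.096, 0.2312]
tool_rot: [180.0, -0.0, -177.1]
force: [0.1, 0.3, 0.0]
width: -0.001
grip_force: 0.0
time_s: 2.1
ee_pos: [0.6003, -0.1599, 0.152]
tool_rot: [180.0, -0.0, -177.0]
force: [0.5, 0.4, 0.4]
width: 0.0
grip_force: 0.0
at [  26.4 -207.7  152. ] F [0.5 0.4 0.4] t 2.1 yawerr 0.1
[25, -215, 120] -> [ 1.4 -7.3 32. ]
[25, -215, 45] -> [  1.4  -7.3 107. ]
```

View pics/w1.png

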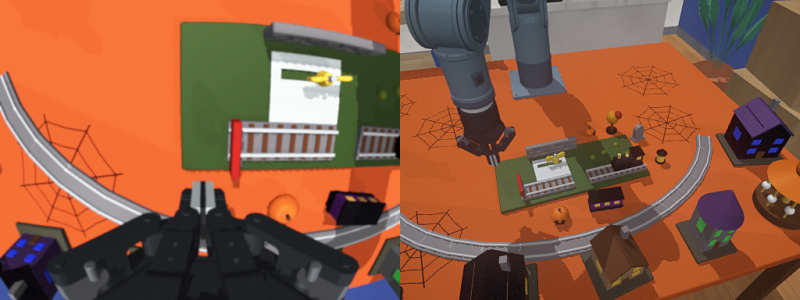

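The fingers hang just outside the buffer and everything around is clear. I descend, then push in +y.

```bash
python3 -m handwheel '{"motion": [[[1.4,-7,25],0,-1],[[1.4,-7,50],0,-1],[[1.4,-7,75],0,-1],[[1.4,-7,95],0,-1],[[1.4,-7,107],0,-1],[[1.4,0,107],0,-1],[[1.4,8,107],0,-1],[[1.4,14,107],0,-1]]}'
python3 -c "
from h import *
go([25,-145,45])
cv2.imwrite('pics/w2.png',cams.capture('wrist'))"
```

```text
time_s: 2.87
ee_pos: [0.5987, -0.1434, 0.0478]
tool_rot: [180.0, 0.1, -177.0]
force: [0.4, -0.1, 0.6]
width: 0.005
grip_force: 0.0
at [  25.6 -191.1   47.8] F [ 0.4 -0.1  0.6] t 2.87 yawerr 0.1
[25, -145, 45] -> [ 0.6 46.1  2.8]
```

View pics/w2.png

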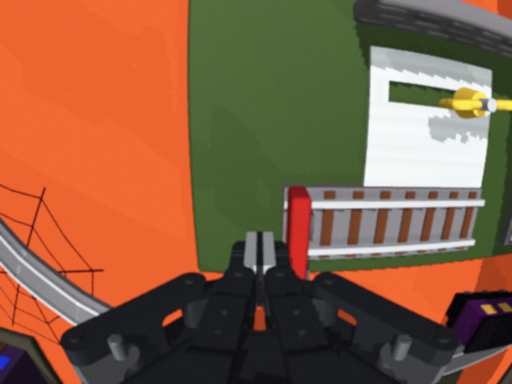

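The fingertips are about 10 mm short of the red beam (left edge at px 287,230) and centred on it. Now I push.

```bash
python3 -m handwheel '{"motion": [[[0.6,5,3],0,-1],[[0.6,10,3],0,-1],[[0.6,15,3],0,-1],[[0.6,20,3],0,-1],[[0.6,25,3],0,-1],[[0.6,30,3],0,-1],[[0.6,35,3],0,-1],[[0.6,40,3],0,-1]]}'
python3 -m handwheel '{"motion": [[[0,2,0],0,-1],[[0,4,0],0,-1],[[0,6,0],0,-1],[[0,8,0],0,-1],[[0,9,0],0,-1],[[0,9,0],0,-1],[[0,9,0],0,-1],[[0,9,0],0,-1]]}'
python3 -c "
from h import *
go([25,-138,45])"
```

```text
time_s: 3.58
ee_pos: [0.5951, -0.1046, 0.0436]
tool_rot: [-180.0, 0.0, -177.1]
force: [1.3, -2.8, 2.2]
width: 0.0
grip_force: 1.1
time_s: 4.25
ee_pos: [0.5946, -0.0967, 0.0435]
tool_rot: [-180.0, 0.0, -177.1]
force: [2.7, -5.6, -1.2]
width: 0.002
grip_force: 2.2
at [  23.9 -144.3   43.5] F [ 2.7 -5.6 -1.2] t 4.25 yawerr -0.0
[25, -138, 45] -> [-1.   6.3 -1.5]
```

```bash
python3 -m handwheel '{"motion": [[[0,1,0],0,-1],[[0,2,0],0,-1],[[0,3,0],0,-1],[[0,4,0],0,-1],[[0,5,0],0,-1],[[0,5,0],0,-1],[[0,5,0],0,-1],[[0,5,0],0,-1]]}'
python3 -c "
from h import *
go([25,-138,45])
a=cams.capture('wrist');t=cams.capture('top')[130:220,220:390]
t=cv2.resize(t,(512,271),interpolation=cv2.INTER_CUBIC)
cv2.imwrite('pics/w3.png',cv2.resize(np.vstack([a[100:],t]),None,fx=1,fy=1))"
```

```text
time_s: 4.92
ee_pos: [0.5947, -0.0965, 0.0437]
tool_rot: [-179.7, 0.1, -177.3]
force: [3.4, -14.3, -3.8]
width: 0.003
grip_force: 7.0
at [  24.  -144.1   43.7] F [  3.4 -14.3  -3.8] t 4.92 yawerr -0.2
[25, -138, 45] -> [-1.   6.1 -1.3]
```

View pics/w3.png

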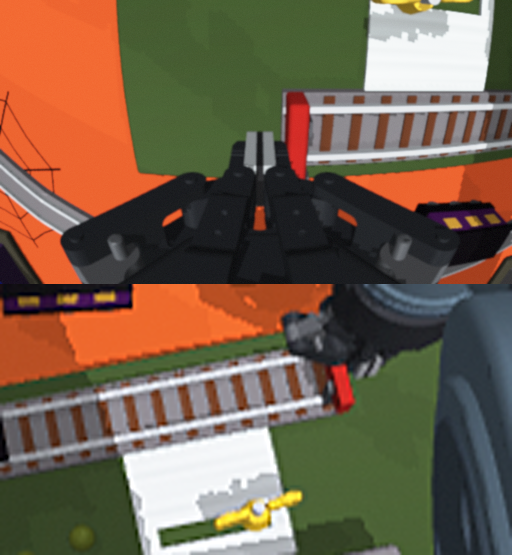

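The track is home: commanding 5 mm more gave no movement, the force rose to 14 N, and the top view shows continuous rails with no gap. I back off and go above the nut.

```bash
python3 -m handwheel '{"motion": [[[0,-12,0],0,-1],[[0,-26,0],0,-1],[[0,-26,-30],0,-1],[[0,-26,-66],0,-1],[[20,0,-80],0,-1],[[45,30,-80],0,-1],[[70,60,-80],0,-1],[[95,90,-80],0,-1]]}'
python3 -c "
from h import *
go([-82,-31,124],[-82,-31,32])
p=cams.camera_params('wrist');a=cams.capture('wrist')
f=192/np.radians(p['fovy']/2); f2=192/np.tan(np.radians(p['fovy']/2)); print(p['fovy'],p['cx'],p['cy'])
T=np.linalg.inv(p['world_from_camera'])
def pf(X):
    c=T[:3,:3]@b2w(b,X)[0]+T[:3,3]; t=np.arctan2(np.hypot(c[0],c[1]),c[2]); d=c[:2]/np.hypot(c[0],c[1]); return tuple(int(v) for v in f2*t*d+[p['cx'],p['cy']])
cv2.circle(a,pf([-60,-55,50]),2,(255,255,0),-1)
for y in(-135,25):
  for x in(-116,-102): cv2.circle(a,pf([x,y,57]),2,(255,0,0),-1)
for t in range(0,360,30): cv2.circle(a,pf([-60+30*np.cos(np.radians(t)),-55+30*np.sin(np.radians(t)),50]),1,(255,255,255),-1)
cv2.circle(a,pf([-82,-31,32]),2,(0,0,255),-1)
cv2.imwrite('pics/w4.png',cv2.resize(a,(768,576)))"
```

```text
time_s: 5.68
ee_pos: [0.4933, -0.0046, 0.1238]
tool_rot: [179.9, -0.0, -177.1]
force: [0.9, 1.1, 0.3]
width: -0.003
grip_force: 0.0
at [-72.6 -47.2 123.8] F [0.9 1.1 0.3] t 5.68 yawerr 0.0
[-82, -31, 124] -> [ 9.4 16.2 -0.2]
[-82, -31, 32] -> [ 9.4 16.2 91.8]
65.70646984690485 259.3169295118055 191.1081623624481
```

View pics/w4.png

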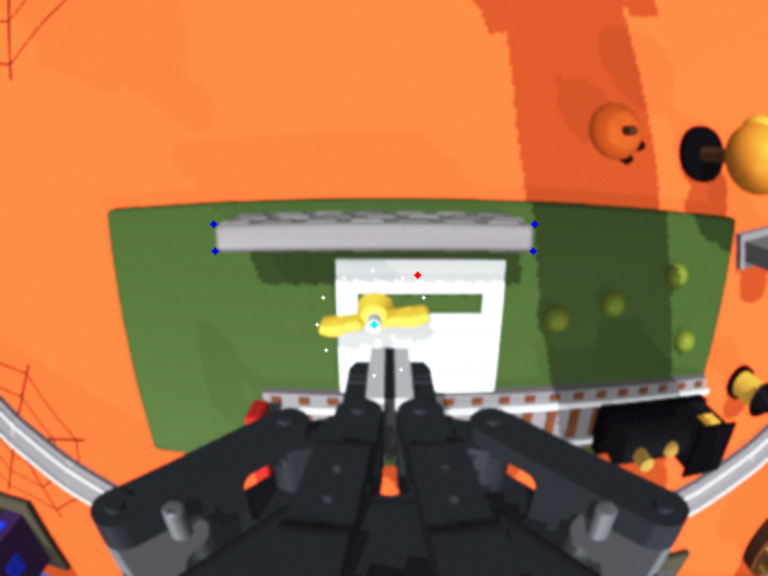

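The overlay matches the wall and stud to within about 1-2 px, and the wing's right end is at (428,315). I descend at the red dot, between the +y wing and the wall.

```bash
python3 -m handwheel '{"motion": [[[9,16,0],0,-1],[[9,16,25],0,-1],[[9,16,50],0,-1],[[9,16,70],0,-1],[[9,16,80],0,-1],[[9,16,88],0,-1],[[9,16,92],0,-1],[[9,16,92],0,-1]]}'
python3 -c "
from h import *
go([-82,-31,32])"
```

```text
time_s: 6.4
ee_pos: [0.4851, 0.0094, 0.0313]
tool_rot: [180.0, -0.0, -177.1]
force: [0.7, 0.2, 0.8]
width: 0.0
grip_force: 0.0
at [-80.1 -32.8  31.3] F [0.7 0.2 0.8] t 6.4 yawerr -0.0
[-82, -31, 32] -> [ 1.9  1.8 -0.7]
```

```bash
python3 -m handwheel '{"motion": [[[-6,2,0],0,-1],[[-13,4,0],0,-1],[[-20,5,0],0,-1],[[-27,5,0],0,-1],[[-34,3,0],0,-1],[[-39,-1,0],0,-1],[[-42,-6,0],0,-1],[[-44,-12,0],0,-1]]}'
python3 -c "
from h import *
go([-60+24,-55,32])"
```

```text
time_s: 7.07
ee_pos: [0.5304, -0.0003, 0.0317]
tool_rot: [180.0, 0.0, -177.1]
force: [-1.2, 2.3, 0.1]
width: 0.004
grip_force: 1.0
at [-35.3 -44.7  31.7] F [-1.2  2.3  0.1] t 7.07 yawerr 0.0
[-36, -55, 32] -> [  0.7 -10.3  -0.3]
```

```bash
python3 -m handwheel '{"motion": [[[0,-6,0],0,-1],[[1,-12,0],0,-1],[[2,-18,0],0,-1],[[3,-23,0],0,-1],[[6,-29,0],0,-1],[[9,-35,0],0,-1],[[14,-39,0],0,-1],[[17,-40,0],0,-1]]}'
python3 -c "
from h import *
go([-60+8,-55-29,32],[-74,-28,75])"
```

```text
time_s: 7.73
ee_pos: [0.5141, -0.0425, 0.0317]
tool_rot: [-180.0, 0.0, -177.2]
force: [1.6, 0.8, 0.1]
width: 0.001
grip_force: 0.6
at [-53.7 -86.1  31.7] F [1.6 0.8 0.1] t 7.73 yawerr -0.1
[-52, -84, 32] -> [-1.7  2.1 -0.3]
[-74, -28, 75] -> [ 20.4  58.1 -43.3]
```

```bash
python3 -m handwheel '{"motion": [[[-8,-3,0],0,-1],[[-8,-3,-35],0,-1],[[-8,-3,-75],0,-1],[[-8,20,-92],0,-1],[[0,40,-92],0,-1],[[0,46,-92],0,-1],[[0,46,-92],0,-1],[[0,46,-92],0,-1]]}'
cat > v.py <<'E'
from h import *
import sys
go([-60,-55,124],[-74,-28,32])
p=cams.camera_params('wrist');a=cams.capture('wrist'); f2=192/np.tan(np.radians(p['fovy']/2)); T=np.linalg.inv(p['world_from_camera'])
def pf(X):
    c=T[:3,:3]@b2w(b,X)[0]+T[:3,3]; r=np.hypot(c[0],c[1]); return f2*np.arctan2(r,c[2])*c[:2]/r+[p['cx'],p['cy']]
m=cv2.inRange(cv2.cvtColor(a,cv2.COLOR_BGR2HSV),(20,140,110),(34,255,255))
best=[]
for q in np.arange(0,6.8,.01):
    h=51-.8*q-1; v=[]
    for k in(1,-1):
        for r in(15,20,25,29):
            for o,s in((0,1),(7,-1),(-7,-1)):
                c_,s_=np.cos(-q)*k,np.sin(-q)*k
                u=pf([-60+r*c_-o*s_,-55+r*s_+o*c_,h]).round().astype(int); v.append(s*(m[u[1],u[0]]>0)*(1 if s>0 else .6) if 0<=u[1]<384 and 0<=u[0]<512 else 0)
    best.append((sum(v),round(q,2)))
best.sort(reverse=True); print(best[:12])
u=pf([-60,-55,46]).astype(int)
cv2.imwrite(sys.argv[1],cv2.resize(a[u[1]-50:u[1]+50,u[0]-70:u[0]+70],(700,500),interpolation=cv2.INTER_CUBIC))
E
python3 v.py pics/v1.png
```

```text
time_s: 8.4
ee_pos: [0.5123, 0.0045, 0.1232]
tool_rot: [-180.0, -0.1, -177.1]
force: [-0.5, -0.0, 0.3]
width: -0.0
grip_force: 0.0
at [-53.2 -39.1 123.2] F [-0.5 -0.   0.3] t 8.4 yawerr 0.1
[-60, -55, 124] -> [  6.8 -15.9  -0.8]
[-74, -28, 32] -> [20.8 11.1 91.2]
[(np.float64(5.4), np.float64(5.17)), (np.float64(5.4), np.float64(5.16)), (np.float64(5.4), np.float64(5.15)), (np.float64(5.4), np.float64(5.0)), (np.float64(5.0), np.float64(5.14)), (np.float64(4.800000000000001), np.float64(5.01)), (np.float64(4.200000000000001), np.float64(4.99)), (np.float64(4.0), np.float64(5.13)), (np.float64(3.8), np.float64(5.18)), (np.float64(3.4), np.float64(1.98)), (np.float64(3.4), np.float64(1.93)), (np.float64(3.4), np.float64(1.89))]
```

View pics/v1.png

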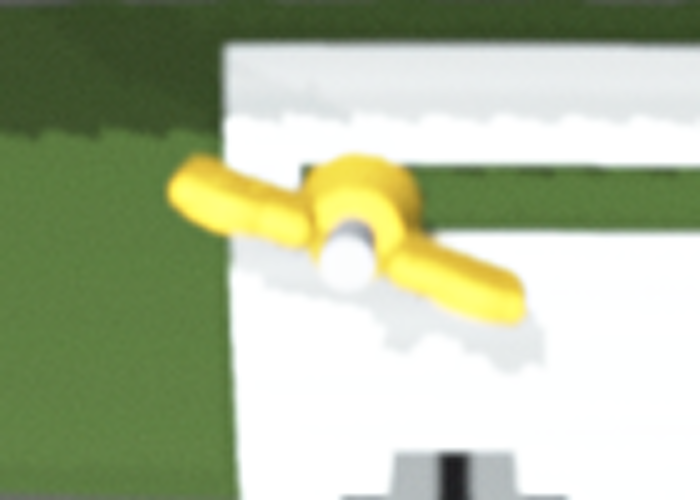

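The wing line runs from (190,180) to (515,300), so q is about 5.05 and the +y wing is at about 70°. I descend behind it for a second stroke.

```bash
python3 -m handwheel '{"motion": [[[21,11,0],0,-1],[[21,11,25],0,-1],[[21,11,50],0,-1],[[21,11,70],0,-1],[[21,11,85],0,-1],[[21,11,92],0,-1],[[21,11,92],0,-1],[[21,11,92],0,-1]]}'
python3 -c "
from h import *
go([-74,-28,31])"
```

```text
time_s: 9.12
ee_pos: [0.491, 0.0139, 0.0316]
tool_rot: [-180.0, -0.0, -177.2]
force: [0.1, -0.4, 0.1]
width: 0.001
grip_force: 0.0
at [-74.  -28.6  31.6] F [ 0.1 -0.4  0.1] t 9.12 yawerr -0.1
[-74, -28, 31] -> [0.  0.6 0.6]
```

```bash
python3 -m handwheel '{"motion": [[[-7,1,1],0,-1],[[-14,1,2],0,-1],[[-21,1,2],0,-1],[[-28,0,2],0,-1],[[-33,-2,2],0,-1],[[-36,-5,2],0,-1],[[-38,-8,2],0,-1],[[-38,-10,2],0,-1]]}'
python3 -m handwheel '{"motion": [[[0,-1,0],0,-1],[[0,-2,0],0,-1],[[0,-3,0],0,-1],[[0,-4,0],0,-1],[[0,-4,0],0,-1],[[0,-4,0],0,-1],[[0,-4,0],0,-1],[[0,-4,0],0,-1]]}'
python3 -c "
from h import *
go([-36,-40,31])"
```

```text
time_s: 9.78
ee_pos: [0.5304, 0.0063, 0.0298]
tool_rot: [-180.0, 0.1, -177.1]
force: [0.5, 0.8, 0.1]
width: 0.006
grip_force: 0.6
time_s: 10.45
ee_pos: [0.5296, 0.0028, 0.0297]
tool_rot: [-180.0, 0.0, -177.1]
force: [1.1, 1.2, 2.5]
width: -0.003
grip_force: 0.9
at [-36.  -41.6  29.7] F [1.1 1.2 2.5] t 10.45 yawerr 0.0
[-36, -40, 31] -> [ 0.   1.6 -1.3]
```

```bash
python3 -m handwheel '{"motion": [[[0,-1,0],0,-1],[[0,-2,0],0,-1],[[0,-3,0],0,-1],[[0,-4,0],0,-1],[[0,-4,0],0,-1],[[0,-4,0],0,-1],[[0,-4,0],0,-1],[[0,-4,0],0,-1]]}'
python3 -m handwheel '{"motion": [[[0,-1,0],0,-1],[[0,-2,0],0,-1],[[0,-3,0],0,-1],[[0,-3,0],0,-1],[[0,-3,0],0,-1],[[0,-3,0],0,-1],[[0,-3,0],0,-1],[[0,-3,0],0,-1]]}'
python3 -c "
from h import *
go([-36,-40,31])"
```

```text
time_s: 11.12
ee_pos: [0.5297, 0.001, 0.0296]
tool_rot: [179.9, -0.0, -177.0]
force: [0.9, 7.2, 1.6]
width: -0.002
grip_force: 3.7
time_s: 11.78
ee_pos: [0.5297, 0.0004, 0.0296]
tool_rot: [179.7, -0.0, -176.9]
force: [0.4, 12.5, 2.2]
width: 0.001
grip_force: 6.4
at [-36.  -44.   29.6] F [ 0.4 12.5  2.2] t 11.78 yawerr 0.2
[-36, -40, 31] -> [-0.   4.  -1.4]
```

The nut is at its stop: the force rose to 12.5 N with hardly any movement. I back off, lift away and check.

```bash
python3 -m handwheel '{"motion": [[[0,7,0],0,-1],[[-3,16,0],0,-1],[[-3,16,-30],0,-1],[[-3,16,-65],0,-1],[[-3,16,-95],0,-1],[[-3,16,-95],0,-1],[[-3,16,-95],0,-1],[[-3,16,-95],0,-1]]}'
python3 v.py pics/v2.png
python3 -c "
from h import *
t=cams.capture('top'); s=cams.capture('scene')
cv2.imwrite('pics/f.png',cv2.resize(np.hstack([t,s]),(800,300),interpolation=cv2.INTER_AREA))"
```

```text
time_s: 12.45
ee_pos: [0.5313, 0.0117, 0.1241]
tool_rot: [-180.0, -0.1, -177.1]
force: [0.3, -0.7, 0.0]
width: -0.001
grip_force: 0.0
at [-33.8 -32.9 124.1] F [ 0.3 -0.7  0. ] t 12.45 yawerr -0.0
[-60, -55, 124] -> [ 26.2 -22.1   0.1]
[-74, -28, 32] -> [40.2  4.9 92.1]
[(np.float64(7.0), np.float64(6.55)), (np.float64(7.0), np.float64(6.54)), (np.float64(7.0), np.float64(6.53)), (np.float64(7.0), np.float64(6.52)), (np.float64(7.0), np.float64(6.51)), (np.float64(7.0), np.float64(6.5)), (np.float64(7.0), np.float64(6.49)), (np.float64(7.0), np.float64(6.48)), (np.float64(7.0), np.float64(6.47)), (np.float64(7.0), np.float64(6.46)), (np.float64(7.0), np.float64(6.45)), (np.float64(7.0), np.float64(6.44))]
```

View pics/v2.png

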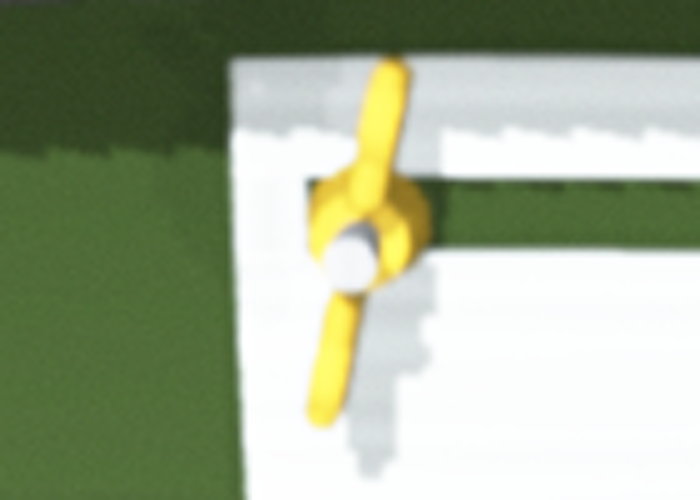

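View pics/f.png

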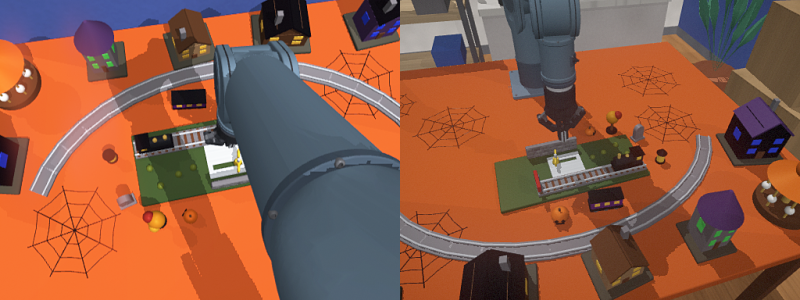

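The wing line runs from (395,65) to (322,420), which fits q of about 6.5 at the stop. The scene view shows the track home and all the ornaments standing, with the robot clear. I hand the job in.

```bash
python3 -c "
from workcell import manip
print(manip.finish_job())"
```

```text
the job is handed in; nothing more can be done
None
```

The job is handed in: the sliding track is fully home and the wing nut is turned to its stop at about 6.5 rad. The ornaments are still standing and the robot is clear, with about 12.5 s of the 72 s used.

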